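Clear the chipped crystal and hold the display case open

ROBOT

A 6-joint arm with a two-finger parallel gripper is mounted at the origin on the work surface. World frame = base frame: x ahead of the robot, y to its left, z up, the work surface at z = 0. Lengths are in mm, angles in rad, forces in N, time in s.
With the tool pointing down it reaches from about 400 to 925 mm from the base axis. Payload 3.4 kg.
Tool frame: the origin (TCP) lies midway between the tips of the shut fingers; the grasp point (between the pads) lies r.grasp_offset behind it (r.grasp_offset is the distance from the TCP to the grasp point, in mm); z points along the fingers, y is the line along which they close (so a half turn about z gives the same grasp; the last joint's range is limited). The gripper opens to 85 mm and grips with 20 to 120 N. Pads are 22 mm wide; open, the fingers measure 114 mm over their backs; the gripper's body (76 mm by 85 mm) begins 54 mm behind the grasp point. The pads swing forward as they close: fully open they stand 13 mm farther back than shut.
Start: joints at [1.151, 0.307, 1.506, -0, 1.328, -0.073], TCP at [195.46, 540.765, 231.305] pointing down, gripper open.
Joint ranges: [-3.12, 3.12], [-1.05, 2.28], [0.14, 2.33], [-1.42, 4.57], [0.1, 2.73], [-2.68, 2.68]. Speed limits (rad/s): [2.57, 2.57, 3.14, 3.14, 3.14, 3.14].

INTERFACE

Orientations are given as [roll, pitch, yaw] about the fixed x, y, z axes, in that order (R = Rz(yaw) Ry(pitch) Rx(roll)).
In Python, from cell import r gives the robot as it stands. Calls block until the motion is done:
- r.goto(position, orientation): joint-space move of the TCP to a pose.
- r.move_linear(position, ori=None, vel=150): straight line of the TCP; ori=None keeps the orientation; vel is the mean speed in mm/s.
- r.goto_joints(angles): joint-space move.
- r.set_gripper(opening, effort=None): finger opening in mm; effort is the grip in N (None keeps the last); returns when the fingers have stopped.
- r.sleep(seconds).
- r.inverse_kinematics(position, orientation): joint angles nearest the present ones, or None.
- r.read_camera(name): name is "side" or "top"; returns the picture (384x512x3 uint8, red, green, blue); there is no depth.
- r.camera_info(name): a dict with "fx", "fy", "cx", "cy" (pixels), "R" (3x3) and "t" (3): a world point X has camera coordinates R X + t. Camera axes: x right, y down, z forward; pixel columns grow to the right and rows downward; lengths in mm; the calibration is good to about 2 mm. A picture is of the moment at which its call begins. camera_info takes no time and is no camera call.
A pose or a line that the arm cannot do raises r.IKError and nothing moves.
- r.sign_off(): hands the job in; it is judged then, once.
Trained networks look in the newest picture that a camera, given by its name, has taken for a name from the list of things; names that differ only in an ending like _2 or _b are one class to them, and where a whole thing is asked for, a point or a joint stands for the part that bears it (a point fixed in the world has none). Each returns a list of dicts, best first, with "p" (0 to 1); they miss things now and then, are a little off and sometimes report something else, mostly with a low value. They report only what shows in the picture. A call takes as long as a camera call.
- r.outline_of(thing, camera): "mask" (384x512 bool, what is visible of it).
- r.mark_of(thing, camera): "point" ([x, y, z] in mm, in world coordinates, good to about 4 mm: a listed point, or the origin of a listed thing).
Readings, each from a call of its own:
- r.current_time(): time.
- r.current_joint_pos(): joint angles.
- r.current_qvel(): joint speeds.
- r.current_joint_efforts(): joint torques, N m.
- r.current_tcp_pos(): TCP position.
- r.current_ee_rot(): TCP orientation.
- r.current_wrist_force(): force on the tool from outside, world axes, zero at the start.
- r.current_wrist_torque(): the same for the moment, N m.
- r.current_gripper_width(): finger opening in mm.
- r.current_grip_force(): force on a finger pad.
Only numpy, scipy, OpenCV 4.12 (cv2) and the standard library are available. Lean on these libraries where they do the work, as an engineer would, in place of code of your own. Each camera call takes 0.05 s, during which the arm holds its last target. There are 200 camera calls.

TASK

A chipped rose-quartz point has been left lying on the glass lid of the display case: first put it in the wicker basket of seconds, with the lid still shut. Then lift the lid and hold it open with the gripper at 50 degrees from shut so that I can restock the case, never letting it drop; it falls shut by itself, so finish while still holding it there. Leave the other goods and the pen where they are.

Things in the scene. Friction and masses are not known exactly. Their poses are not given: they have to be found in the camera images.
- quartz: the chipped crystal: pink rose-quartz point, octagonal bar 30 mm across flats, 85 mm long with a pyramid tip, about 0.13 kg, lying on a flat on the lid's glass. Origin on its axis at half length, 15 mm above the glass; x along its length to the tip (full section from -42 to +17 mm, then it tapers). Can be gripped across its width from above
- basket: wicker basket of seconds, loose, rectangular, outside 200 mm (own x) by 150 mm (own y), 70 mm high, open on top, walls 7 mm (rim bead to 10 mm), 0.45 kg; two small tumbled stones lie in two corners. Origin at the centre of its underside, z up, inner floor 7 mm above it. It stands on the table left or right of the case
- hinge (a point): point on the lid's hinge axis, middle of the display case's far upper edge, 70 mm above the table. The case is a wooden box, 220 mm (own x) by 300 mm (own y), 70 mm high, and does not move. Axes are the case's: x level, from the front (knob) side to the hinge, y along the hinge, z up. The front face is 220 mm from this point along -x
- lid (a joint): opening angle of the lid in rad: 0 shut, grows as the knob side swings up about the hinge axis (own +y), stop at 1.40 (80 degrees); 50 degrees is 0.873. The hinge runs freely and has no stay: the lid falls shut from every angle
- lid_panel: the lid with its brass knob: wooden frame 220 by 300 mm, 18 mm thick, 25 mm wide, round a pane of clear glass; glass top 2 mm below the frame's top, 16 mm above the lid's underside, 86 mm above the table when shut; about 0.53 kg. Origin on the hinge axis at the middle of the far lower edge; axes those of the case when shut; turns with the lid
- knob (a point): centre of the brass knob's head, mid front edge of the lid; turns with the lid. Head: cylinder 24 mm diameter, 18 mm long along the lid's x, on a 10 mm stem; centre 29 mm in front of the front face of lid and case, 249 mm from the hinge axis and 9 mm above the lid's underside (79 mm above the table when shut). Pinched from above along y, it can turn between the pads as the lid swings
- tray: bystander: green tray 200 by 150 mm, 35 mm high, with four compartments of tumbled stones, loose, on the other side of the case from the basket. Origin at the centre of its underside
- salt_rock: bystander: salmon-pink rock-salt lump on a round wooden foot, 110 mm diameter, 177 mm high, to the left of the case. Origin at the centre of its underside
- pyramid: bystander: cream stone pyramid, 60 mm square, 62 mm high, between the robot and the case. Origin at the centre of its underside
- price_stand: bystander: blank card 100 by 70 mm on a wooden block, 85 mm high, beyond the case. Origin at the centre of its underside
- bracelet_stand: bystander: T-bar stand with bead bracelets, bar 180 mm long along own y, 165 mm high, to the right of the case. Origin at the centre of its underside
- pen: bystander: blue ballpoint pen, 135 mm long along own x, 11 mm thick, lying between the robot and the case. Origin on its underside near the middle

How it is judged (in metres and radians):
On the way:
1. the chipped point lies in the basket, let go and at rest, with the lid still shut (x of quartz in the frame of basket between -0.1 and 0.1 m and y of quartz in the frame of basket between -0.075 and 0.075 m and z of quartz in the frame of basket between 0.01 and 0.065 m and angle between basket's own z axis and vertical below 0.1 rad and height (world z) of basket below 0.01 m and contact force between the fingers and quartz below 0.1 N and linear speed of quartz below 0.05 m/s and value of joint lid below 0.1 rad), for 0.2 s.
At the end, for the whole second after the job is handed in: Lid at 50 degrees from shut within 5 (0.785 to 0.960 rad), still (under 0.1 rad/s), carried by the fingers alone (over 0.5 N); the chipped point at rest in the upright basket, its centre below 65 mm, untouched by the fingers; basket standing on the table (value of joint lid between 0.785 and 0.96 rad and velocity of joint lid between -0.1 and 0.1 rad/s and contact force between the fingers and lid_panel above 0.5 N and contact force between lid_panel and basket below 0.1 N and x of quartz in the frame of basket between -0.1 and 0.1 m and y of quartz in the frame of basket between -0.075 and 0.075 m and z of quartz in the frame of basket between 0.01 and 0.065 m and angle between basket's own z axis and vertical below 0.1 rad and height (world z) of basket below 0.01 m and contact force between the fingers and quartz below 0.1 N and linear speed of quartz below 0.05 m/s); the arm keeps its last pose, push and grip.
It fails at once if the lid drops (swings towards shut faster than 2 rad/s) (velocity of joint lid below -2 rad/s).
It fails at once if one of the other goods or the pen is moved by more than 30 mm (distance of any of tray, salt_rock, pyramid, price_stand, bracelet_stand, pen from where it was at the start of the episode above 0.03 m).
It also fails if it takes over 54 s, if anything falls off the work surface, if the arm or the gripper's body presses on something with over 40 N, if the wrist force passes 120 N, or if a joint passes its speed limit or range.

## Working session

There is one attempt and no reset: what is moved stays moved. The work goes in short steps, each a Python script; the robot and the scene stay as the last script left them, time stands still between calls to the robot, and variables do not carry over. Pictures are saved under pics/ and viewed, at most 10 in all, crops included, and the job is handed in when it is done.

```bash
mkdir -p pics; ls
python3 - <<'E'
from cell import r
import cv2,numpy as np
ims=[]
for c in("top","side"):
    im=r.read_camera(c); cv2.imwrite(f"pics/{c}0.png",im[...,::-1])
    for n in("quartz","basket","hinge","knob","tray","lid_panel","pyramid","pen","salt_rock","bracelet_stand","price_stand"):
        m=r.mark_of(n,c); print(c,n,[(np.round(d["point"]).tolist(),round(d["p"],2)) for d in m[:2]])
print(r.grasp_offset,r.current_time(),r.current_ee_rot())
for c in("top","side"): print(r.camera_info(c))
E
```

```text
cell.py
pics
top quartz [([564.0, -12.0, 101.0], 0.85)]
top basket [([457.0, 359.0, 2.0], 0.68)]
top hinge [([704.0, -12.0, 69.0], 0.81)]
top knob [([459.0, -42.0, 79.0], 0.89)]
top tray [([438.0, -338.0, -4.0], 0.97)]
top lid_panel [([698.0, -9.0, 70.0], 0.7)]
top pyramid [([344.0, 145.0, -3.0], 0.62)]
top pen []
top salt_rock [([673.0, 398.0, -1.0], 0.85), ([807.0, 24.0, -0.0], 0.22)]
top bracelet_stand [([687.0, -382.0, -1.0], 0.87)]
top price_stand [([805.0, 25.0, -4.0], 0.63), ([345.0, 148.0, -4.0], 0.23)]
side quartz [([697.0, -10.0, 71.0], 0.7)]
side basket [([456.0, 360.0, -2.0], 0.8), ([669.0, 398.0, -1.0], 0.64)]
side hinge [([697.0, -10.0, 72.0], 0.96)]
side knob [([448.0, -40.0, 78.0], 0.92)]
side tray [([438.0, -338.0, 2.0], 0.93)]
side lid_panel [([698.0, -7.0, 72.0], 0.94)]
side pyramid [([344.0, 146.0, 2.0], 0.7)]
side pen [([343.0, -137.0, 2.0], 0.69)]
side salt_rock [([670.0, 396.0, -1.0], 0.97)]
side bracelet_stand [([688.0, -383.0, -3.0], 0.76)]
side price_stand [([802.0, 26.0, 4.0], 0.95)]
18.700000000000003 1.2 [ 3.14155551e+00 -3.07444201e-05  2.79476427e+00]
{'fx': 380.49616336156004, 'fy': 380.49616336156004, 'cx': 262.83513181319546, 'cy': 188.69407983956177, 'R': array([[-0.00432057, -0.99998228, -0.00409617],
       [-0.98472622,  0.00496756, -0.17403907],
       [ 0.17405633,  0.00328166, -0.98473023]]), 't': array([  18.02555166,  589.38348918, 1077.30466816])}
{'fx': 383.4482156783401, 'fy': 383.4482156783401, 'cx': 256.4024619411939, 'cy': 191.59181752907307, 'R': array([[ 0.96250041, -0.27111387,  0.00949913],
       [-0.15146437, -0.56611483, -0.81029164],
       [ 0.2250589 ,  0.77846726, -0.58594985]]), 't': array([-557.51205675,  171.80389782,  871.75905337])}
```

View pics/top0.png

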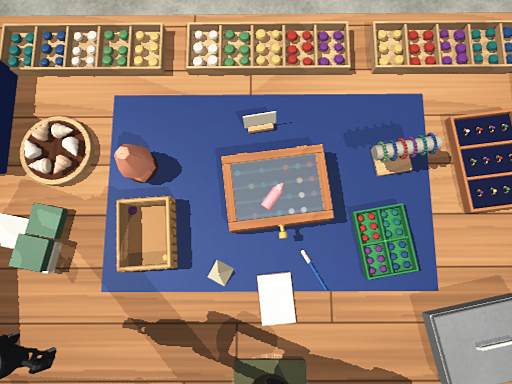

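View pics/side0.png

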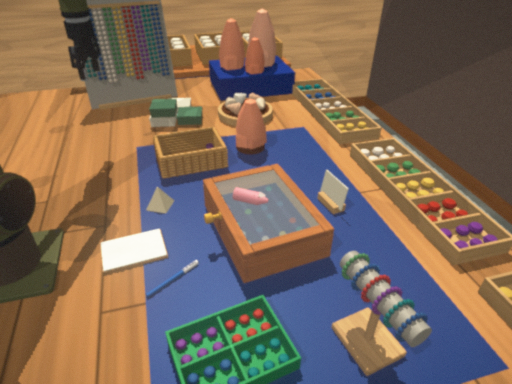

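The top view shows the case at about columns 222–333, with the quartz at (272,196) and the knob at (283,233). The basket is on the left at (147,234). The side view agrees with this. Next I'll measure the quartz axis, the case yaw and the basket yaw.

```bash
cat > h.py <<'E'
from cell import r
import numpy as np, cv2
def toplane(cam,uv,z):
    k=r.camera_info(cam); R,t=k["R"],k["t"]; c=-R.T@t
    uv=np.atleast_2d(uv).astype(float)
    d=np.c_[(uv[:,0]-k["cx"])/k["fx"],(uv[:,1]-k["cy"])/k["fy"],np.ones(len(uv))]@R
    return (c+d*((z-c[2])/d[:,2])[:,None])[:,:2]
def maskpts(n,cam,z):
    o=r.outline_of(n,cam)
    if not o: return None
    v,u=np.nonzero(o[0]["mask"]); return toplane(cam,np.c_[u,v],z)
def rect(p):
    (c,s,a)=cv2.minAreaRect(p.astype(np.float32)); return np.round(c,1),np.round(s,1),round(a,1)
E
python3 - <<'E'
from h import *
for c in("top","side"):
    r.read_camera(c)
    for n,z in(("quartz",101),("knob",79),("basket",65),("lid_panel",80),("pen",5)):
        p=maskpts(n,c,z)
        if p is None: print(c,n,None);continue
        m=p.mean(0); w,V=np.linalg.eigh(np.cov((p-m).T)); a=V[:,1]
        s=(p-m)@a
        print(c,n,m.round(1),"axis",np.degrees(np.arctan2(a[1],a[0])).round(1),"ext",s.min().round(),s.max().round(),"skew",(s**3).mean().round(),rect(p))
im=cv2.imread("pics/top0.png")[130:290,110:350]
cv2.imwrite("pics/crop.png",cv2.resize(im,None,fx=3.3,fy=3.3,interpolation=cv2.INTER_CUBIC))
E
```

```text
top quartz [561.1 -13.2] axis 143.4 ext -43.0 40.0 skew -43.0 (array([562.4, -14. ]), array([32.5, 81.6]), 48.2)
top knob [589.2 -23.6] axis 96.7 ext -151.0 151.0 skew 7700.0 (array([574.3, -25.4]), array([261.6, 302.3]), 6.8)
top basket [459.  353.7] axis -175.5 ext -108.0 102.0 skew -7847.0 (array([461.6, 353.6]), array([210.5, 174.4]), 4.2)
top lid_panel [589.6 -23.8] axis 95.8 ext -153.0 153.0 skew 13962.0 (array([574.3, -25.3]), array([260.3, 303.1]), 7.3)
top pen [ 351.6 -134.6] axis -148.9 ext -65.0 66.0 skew 1726.0 (array([ 351.5, -135.5]), array([130.4,  15.2]), 31.6)
side quartz [557.3  -9.8] axis 138.9 ext -47.0 45.0 skew 443.0 (array([558.3, -10.6]), array([50. , 90.5]), 56.1)
side knob [587.2 -43.7] axis 94.6 ext -139.0 186.0 skew 261114.0 (array([571.4, -21.5]), array([266.6, 321.8]), 6.2)
side basket [453.5 308.8] axis 83.7 ext -136.0 155.0 skew 62570.0 (array([458.5, 320.9]), array([215.5, 274.4]), 2.3)
side lid_panel [586.7 -43.6] axis 95.9 ext -139.0 185.0 skew 265746.0 (array([572.1, -21.1]), array([268.8, 322.9]), 7.0)
side pen [ 340.  -139.7] axis -148.3 ext -78.0 56.0 skew -23719.0 (array([ 349.9, -135. ]), array([134.4,  14.3]), 30.5)
```

View pics/crop.png

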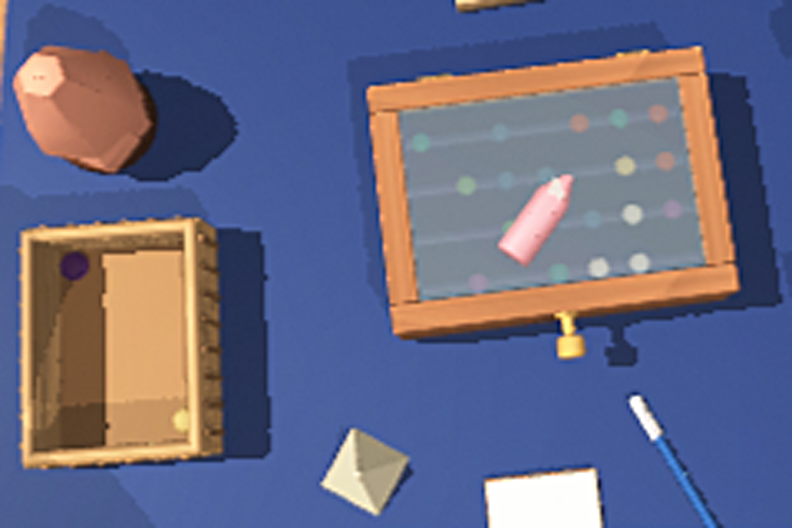

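```bash
cat >> h.py <<'E'
pi=np.pi
def ori(deg):
    a=np.radians(deg); return [pi,0,(a+pi)%(2*pi)-pi]
E
python3 - <<'E'
from h import *
def best(p,degs):
    c=[(abs(q[5]),d,np.round(q,2)) for d in degs for q in [r.inverse_kinematics(p,ori(d))] if q is not None]
    print(c); return min(c,key=lambda x:x[0])[1]
q=[557,-8]; d=best(q+[180],(143,-37))
b=best([457,359,120],(4,184)); k=best([454,-40,120],(6.8,186.8)); print(d,b,k)
r.goto(q+[180],ori(d)); r.set_gripper(60)
r.move_linear(q+[91],vel=120)
print("before grip",r.current_wrist_force(),r.current_tcp_pos())
print(r.set_gripper(10,30),r.current_gripper_width(),r.current_grip_force(),r.current_wrist_force())
r.move_linear(q+[190],vel=150)
print(r.current_gripper_width(),r.current_grip_force(),r.current_wrist_force(),r.current_time())
im=r.read_camera("side"); cv2.imwrite("pics/side1.png",im[...,::-1])
E
```

```text
[(np.float64(1.0152140218418957), 143, array([-0.09,  0.33,  1.62,  0.  ,  1.2 , -1.02])), (np.float64(2.1263786317478983), -37, array([-0.09,  0.33,  1.62, -0.  ,  1.2 ,  2.13]))]
[(np.float64(2.0941765639505467), 4, array([ 0.59,  0.42,  1.64, -0.  ,  1.08,  2.09])), (np.float64(1.0474160896392473), 184, array([ 0.59,  0.42,  1.64,  0.  ,  1.08, -1.05]))]
[(np.float64(1.2715094572637229), 6.8, array([-0.18,  0.27,  1.9 , -0.  ,  0.97,  1.27])), (np.float64(1.8700831963260702), 186.8, array([-0.18,  0.27,  1.9 ,  0.  ,  0.97, -1.87]))]
143 184 6.8
before grip [ 1.08032814  0.24247154 -0.02071307] [557.61548422  -8.08082359  91.50638502]
False 29.27350649475099 30.14403017470613 [-0.9782441  -0.33910277  6.22489128]
29.062484757637154 29.670493870507926 [ 0.03705844 -0.37723869 -2.06948592] 6.6
```

View pics/side1.png

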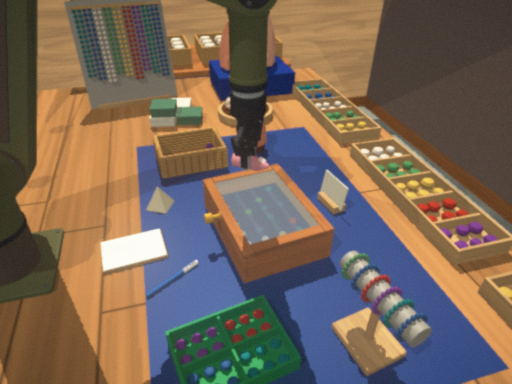

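The quartz is held in the fingers at about (248,160), the glass is bare and the lid is shut. Next I'll place it in the basket.

Run:
```python
from h import *
b=[457,359]
r.goto(b+[190],ori(184)); print(r.current_grip_force())
r.move_linear(b+[19],vel=120); print(r.current_wrist_force())
r.set_gripper(52); r.sleep(.2)
r.move_linear(b+[170],vel=150); r.sleep(.2)
for c in("top","side"):
    im=r.read_camera(c); cv2.imwrite(f"pics/{c}2.png",im[...,::-1])
    for n in("quartz","basket"): print(c,n,[(np.round(x["point"]),round(x["p"],2)) for x in r.mark_of(n,c)[:2]])
print(r.current_gripper_width(),r.current_wrist_force(),r.current_time())
a,s=cv2.imread("pics/top2.png"),cv2.imread("pics/side2.png")
cv2.imwrite("pics/c2.png",cv2.resize(np.hstack([a[160:310,80:240],s[90:240,130:290]]),None,fx=2.4,fy=2.4))
```

```text
29.66167019912973
[ 1.14453327 -0.23831593 -1.716414  ]
top quartz [(array([462., 361.,  21.]), 0.81)]
top basket [(array([458., 363.,  -1.]), 0.76)]
side quartz [(array([464., 362.,  19.]), 0.53)]
side basket [(array([457., 361.,  -3.]), 0.97)]
52.218663713839106 [0.80538742 0.55239452 0.10283074] 11.85
```

View pics/c2.png

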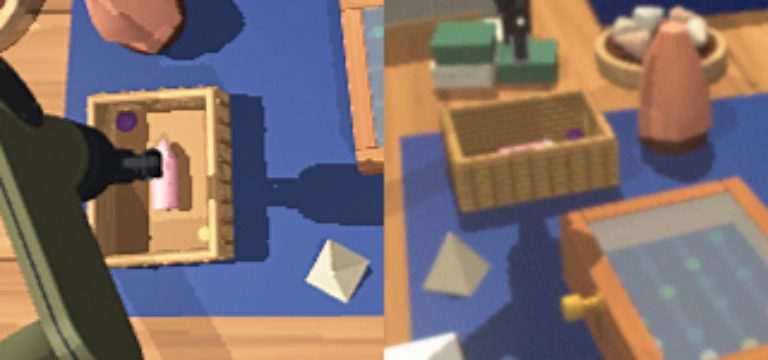

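The quartz lies near the centre of the upright basket, at about (165,175) in the left crop. Next is the knob: I'll pinch it and lift along the arc.

Run:
```python
from h import *
k=np.array([454,-40.5])
r.goto([*k,180],ori(6.8)); 
print([np.round(x["point"]) for c in("top","side") for _ in [r.read_camera(c)] for x in r.mark_of("knob",c)[:1]])
r.move_linear([*k,61],vel=120); print(r.current_wrist_force())
r.set_gripper(5,45); print(r.current_gripper_width(),r.current_grip_force(),r.current_wrist_force(),r.current_tcp_pos())
def P(t): return np.array([-249*np.cos(t)+9*np.sin(t),249*np.sin(t)+9*np.cos(t)])
u=np.array([np.cos(np.radians(6.8)),np.sin(np.radians(6.8))]); p0=np.array([*k,61.])
for d in range(4,17,4):
    e=P(np.radians(d))-P(0)
    r.move_linear([*(p0[:2]+u*e[0]),p0[2]+e[1]],vel=60)
    print(d,r.current_wrist_force().round(1),r.current_gripper_width().round(1),r.current_grip_force().round(1))
for c in("top","side"):
    im=r.read_camera(c); cv2.imwrite(f"pics/{c}3.png",im[...,::-1])
print(r.current_time())
```

```text
[array([448., -39.,  81.])]
[ 0.23757402 -0.35444765 -0.05187545]
22.728532578448338 43.707629442214966 [-0.53301902  8.16182269  5.07433169] [454.29959601 -38.78113331  61.93700224]Traceback (most recent call last):
  File "<stdin>", line 12, in <module>
AttributeError: 'float' object has no attribute 'round'
```

```bash
cat >> h.py <<'E'
def P(t): return np.array([-249*np.cos(t)+9*np.sin(t),249*np.sin(t)+9*np.cos(t)])
def lift(d,vel=60):
    u=np.array([np.cos(np.radians(6.8)),np.sin(np.radians(6.8))]); p0=np.array([454,-39.,61.])
    e=P(np.radians(d))-P(0)
    r.move_linear([*(p0[:2]+u*e[0]),p0[2]+e[1]],vel=vel)
    print(d,np.round(r.current_wrist_force(),1),round(r.current_gripper_width(),1),round(r.current_grip_force(),1))
E
python3 - <<'E'
from h import *
for d in (8,12,16): lift(d)
for c in("top","side"):
    im=r.read_camera(c); cv2.imwrite(f"pics/{c}3.png",im[...,::-1])
print(r.current_time())
E
```

```text
8 [ 1.9  2.4 -2.6] 22.5 44.1
12 [ 2.1  4.8 -4.2] 23.2 44.2
16 [ 2.8  4.  -4.6] 22.5 44.2
17.425
```

View pics/side3.png

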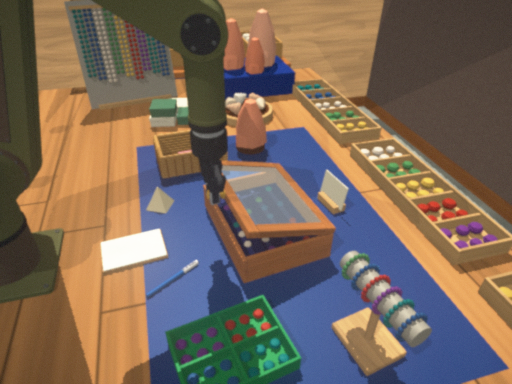

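The knob is held at about (218,200) and the lid has opened a little. I'll keep going to 50°.

Run:
```python
from h import *
for d in range(20,49,4): lift(d)
lift(50); r.sleep(.3)
for c in("top","side"):
    im=r.read_camera(c); cv2.imwrite(f"pics/{c}4.png",im[...,::-1])
    for n in("knob","hinge","quartz","basket"): print(c,n,[(np.round(x["point"]),round(x["p"],2)) for x in r.mark_of(n,c)[:1]])
print(r.current_time(),r.current_tcp_pos(),r.current_wrist_force(),r.current_wrist_torque())
```

```text
20 [ 1.6  5.2 -4.9] 22.7 44.2
24 [ 2.2  4.4 -3.8] 22.2 44.2
28 [ 1.9  3.8 -5. ] 22.5 44.2
32 [ 1.5  5.8 -5.2] 22.2 44.2
36 [ 1.5  5.7 -4.4] 22.5 44.3
40 [-0.   5.  -4.8] 22.5 44.3
44 [ 0.5  5.7 -4.4] 22.5 44.3
48 [ 0.7  5.2 -5. ] 22.1 44.3
50 [ 0.2  5.5 -5. ] 22.2 44.6
top knob [(array([ 694., -385.,    1.]), 0.44)]
top hinge []
top quartz [(array([463., 358.,  19.]), 0.5)]
top basket [(array([456., 358.,  -1.]), 0.56)]
side knob [(array([543., -28., 266.]), 0.64)]
side hinge [(array([700., -10.,  71.]), 0.84)]
side quartz [(array([464., 360.,  21.]), 0.62)]
side basket [(array([461., 362.,  -1.]), 0.93)]
22.05 [550.59921441 -27.2147923  249.81747305] [ 0.86348315  5.75198554 -4.38166457] [ 0.86873892  0.07185242 -0.13944478]
```

View pics/side4.png

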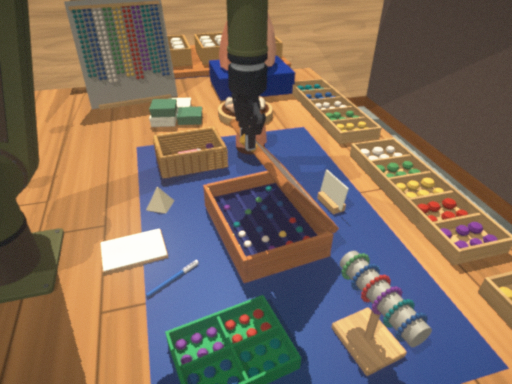

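View pics/top4.png

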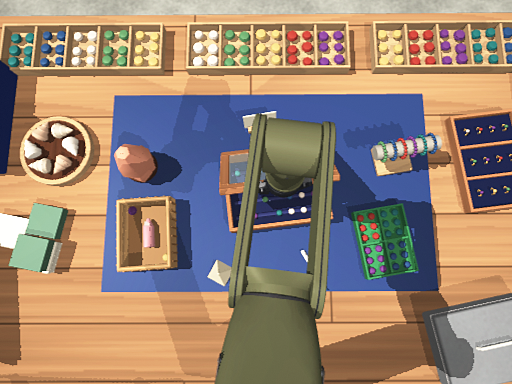

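The side view shows the lid held up by the knob at (248,145). In the top view, the lid's left front corner is at about (220,192) and the quartz is in the basket at (150,233). I'll check the angle by projecting that corner.

Run:
```python
from h import *
k=r.camera_info("top"); a=np.radians(6.8)
for d in (44,47,50,53,56):
    t=np.radians(d); o=[]
    for x,y,z in((-220,150,0),(-220,150,18)):
        X=x*np.cos(t)+z*np.sin(t); Z=-x*np.sin(t)+z*np.cos(t)+70
        w=np.array([700.5+X*np.cos(a)-y*np.sin(a),-10.5+X*np.sin(a)+y*np.cos(a),Z])
        c=k["R"]@w+k["t"]; o.append((c[:2]/c[2]*k["fx"]+[k["cx"],k["cy"]]).round(1).tolist())
    print(d,o)
im=cv2.imread("pics/top4.png")[140:240,205:265]; cv2.imwrite("pics/c4.png",cv2.resize(im,None,fx=6,fy=6,interpolation=cv2.INTER_NEAREST))
```

```text
44 [[220.8, 202.2], [219.7, 196.5]]
47 [[220.1, 198.5], [219.0, 192.4]]
50 [[219.4, 194.6], [218.3, 188.3]]
53 [[218.7, 190.5], [217.5, 183.9]]
56 [[218.0, 186.3], [216.8, 179.5]]
```

View pics/c4.png

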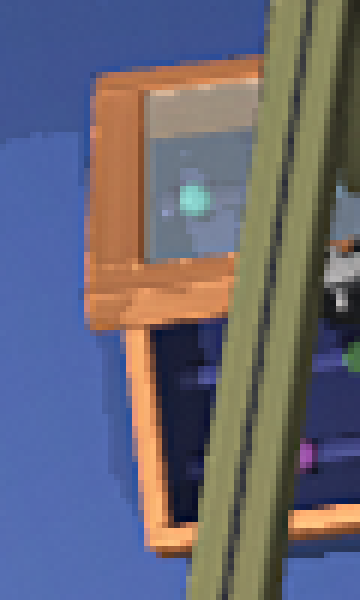

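The lower corner is at row 194.8, and the prediction for 50° is 194.6, so the lid is at 50°.

```bash
python3 -c "
from cell import r
print(r.current_grip_force(),r.current_time()); print(r.sign_off())"
```

```text
44.58302021026611 22.05
the job is handed in; nothing more can be done
None
```

The quartz is in the basket, where it was placed with the lid still shut, and the job was handed in at 22 s with the gripper holding the lid at about 50° by the camera; no verdict came back.

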